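# Re-set the press selector handwheel to the pinned station

## Robot

A 6-joint arm with a two-finger parallel gripper is mounted at the origin on the work surface. World frame = base frame: x ahead of the robot, y to its left, z up, the work surface at z = 0. Lengths are in m, angles in rad, forces in N, time in s.
With the tool pointing down it reaches from about 0.4 to 0.825 m from the base axis. Payload 7 kg.
Tool frame: the origin (TCP) lies at the centre of the arm's flange, where the gripper is bolted on; the fingertips stand 178 mm ahead of it and the grasp point (between the pads) lies 159 mm ahead of it; z points along the fingers, y is the direction in which the jaws open and shut (so a half turn about z gives the same grasp; the last joint's range is limited). The gripper opens to 88 mm and grips with 3 to 60 N. Pads are 19 mm wide; open, the fingers measure 130 mm over their backs; the gripper's body (78 mm by 193 mm) begins 47 mm behind the grasp point.
Start: joints at [-0.982, 0.359, 0.012, 0, -1.224, -0.288], TCP at [0.2, -0.645, 0.405] pointing down, gripper open.
Joint ranges: [-3.07, 3.07], [-1.43, 2.12], [-1.02, 1.25], [-3.03, 1.67], [-3.05, -0], [-3.03, 3.03]. Speed limits (rad/s): [2.39, 2.39, 3.01, 3.14, 3.14, 3.14].

## Interface

Orientations are given as [roll, pitch, yaw] about the fixed x, y, z axes, in that order (R = Rz(yaw) Ry(pitch) Rx(roll)).
In Python, from station import * gives the robot as it stands.
- The arm moves only by the tool send_rows, never from a script. Its argument "motion" is a list of rows, each an object with "offset": the shift along the tool's x, y, z in cm, a list of three; "turn": the turn about the tool's z in degrees. In form: [{"offset": [x, y, z], "turn": turn}, ...]. A call has 1 to 8 rows; each row is the pose to reach, as a shift and turn from the pose commanded when the call began, along the tool's axes at that moment; what a row does not reach only later rows make up. A row lasts 1/10 s, in which the tool goes at most 50 mm and 8.59 degrees, less where a joint would pass 70% of its speed; a pose out of reach is approached as far as the arm can. A call with a gripper value outside its range is refused whole. "hand" is the opening, from -1 (shut) to 1 (fully open), set as the call begins (left out, the last holds). The fingers move at their own pace and stop on an object; "squeeze" is the grip in N (left out, the last holds). Time passes only in rows, so rows that repeat a pose let the fingers close. It gives the time, the measured TCP pose, the force and the opening at its end, in the units of the state.
- get_state(): the state, without advancing time (a new reading comes with each control period).
- grab_frame(name): name is "side" or "top" or "wrist"; returns a dict with "frame" (480x640x3 uint8, blue, green, red), "range_z" (480x640 float32, m along the optical axis (not along the pixel's ray), 0 where there is no reading), "vertical_fov" (degrees; the focal length in pixels is half the picture's height over the tangent of half this angle, whatever the lens; pixels are square), "cx", "cy" (the principal point, pixels), "cam_to_world" (4x4, takes a point from camera to world coordinates). Camera axes: x right, y up, looking along -z (the intrinsics and any distortion apply to the point x, -y, -z); pixel columns grow to the right and rows downward; lengths in m; the calibration is good to about 2 mm. A picture is of the moment at which its call begins.
- job_done(): hands the job in, once; it reports no verdict.
The state is a dict: "t": time; "q": joint angles; "qd": joint speeds; "joint_efforts": joint torques, N m; "eef_pos": TCP position; "ee_rot": TCP orientation; "force": force on the tool from outside, world axes, zero at the start; "moment": the same for the moment, N m; "width": finger opening in m.
Only numpy, scipy, OpenCV 4.12 (cv2) and the standard library are available. Lean on these libraries where they do the work, as an engineer would, in place of code of your own. Each camera call takes 0.05 s, during which the arm holds its last target. There are 200 camera calls.

## Task

Draw up the spring bolt on the near rim of the selector handwheel, turn the wheel by it until the pointer on the far rim stands at the tall pin, and let the bolt drop fully home in the catch there, then let go. The pin shows each catch only roughly, so feel for it gently: never load the bolt against the catch ring with more than 30 N, neither by turning while it is in a catch nor by pushing it down on the ring.

Things in the scene. Friction and masses are not known exactly. Their poses are not given: they have to be found in the camera images.
- base: Fixed round cast stand, flange 296 mm across, 12 mm thick. Origin: on the upright wheel axis at table height, z up, +x to its far side. Four upright pins stand on the far edge of its flange, 134 mm from the axis, about 26 and 53 degrees either side of its +x: one tall, three short (52 mm high, clear of the pointer). Each pin has its catch.
- ring_top (a point): Point on the near side of the stand, on the steel catch ring (radius 85 mm, top 60 mm above the table) under the wheel rim: middle of the parking catch, where the bolt starts. Two more catches lie to either side, 8 mm deep, 3 mm wider than the bolt tip. A pin's catch is cut 5 to 8 mm along the ring, on either side, from where the bolt is when the pointer is straight at that pin.
- bolt: Steel spring bolt upright in the near rim, 85 mm from the wheel axis. Origin: centre of its round knob, 26 mm across and 26 mm tall, 144 mm above the table when home, 152 mm with the 9 mm tip resting on the ring between catches. Below it a 12 mm shank, then the rim's bush from 41 mm down. Slides up 16 mm; clear of the ring at 8 mm. A spring pulls it down, 8 N home, 13 N up; damped, 50 N per m/s.
- wheel: Cast handwheel with four spokes, 188 mm across, rim 18 mm thick. Origin: on its axis, 92 mm above the table (mid-rim); +x points to the pointer, -x to the bolt. Turns 69 degrees either way from parking about the stand's upright axis, takes 0.12 N m (1.5 N at the bolt) and stays where it is left. The bolt turns with it; its knob cannot spin in the wheel.
- pointer (a point): Tip of the steel pointer on the wheel's far rim, 117 mm from the wheel axis, 92 mm above the table, exactly opposite the bolt.
- tallpin_top (a point): Centre of the top of the one tall pin, 10 mm across, top 117 mm above the table. It stands at any of the four pin places, never opposite the parking catch, and is fixed. With the pointer straight at it, the pointer's tip is 17 mm from its axis seen from above.

How it is judged:
On the way, in this order (a step that is already met when the one before it is completed fails the run):
1. the bolt is drawn up clear of the catch ring (knob at least 8.5 mm above home) (z of bolt in the frame of base above 0.1525 m), for 0.1 s.
2. the wheel is turned until its pointer is at the tall pin (tip within 26 mm of the pin's axis, seen from above) (horizontal distance between pointer and tallpin_top below 0.026 m), for 0.1 s.
At the end, for the whole second after the job is handed in: The pointer tip is within 26 mm of the tall pin's axis seen from above (the pin's own catch; the next one is over 35 mm away), the bolt is fully home (its knob no more than 2 mm above its home height of 144 mm), and wheel and bolt are at rest and let go (horizontal distance between pointer and tallpin_top below 0.026 m and z of bolt in the frame of base below 0.146 m and angular speed of bolt below 0.05 rad/s and linear speed of bolt below 0.01 m/s); the robot touches nothing.
It fails at once if the bolt is loaded against the catch ring with more than 30 N (contact force between bolt and base above 30 N).
It also fails if it takes over 51 s, if anything falls off the work surface, if the arm or the gripper's body presses on something with over 40 N, if the wrist force passes 120 N, or if a joint passes its speed limit or range.

## Working session

There is one attempt and no reset: what is moved stays moved. The work goes in short steps, Python scripts to look and compute and a tool call to move; the robot and the scene stay as the last step left them, time stands still between calls to the robot, and variables do not carry over. Pictures are saved under pics/ and viewed, about 8 in all and at most 12, crops included, and the job is handed in when it is done.

Besides the shell and the picture viewer there is one more tool, called after "Request:" by a JSON object that holds its "fn" and its "kwargs", one argument or row to a line. send_rows: Moves the arm, as the interface text tells. Its arguments: {"type":"object","properties":{"motion":{"type":"array"},"hand":{"type":"number"},"squeeze":{"type":"number"}},"required":["motion"]}

```bash
mkdir -p pics
cat > h.py <<'E'
from station import *
import numpy as np, cv2
def shot(n,f):
    g=grab_frame(n); cv2.imwrite('pics/'+f,g['frame']); np.savez('pics/'+f[:-4],**{k:np.array(v) for k,v in g.items()}); return g
def load(f): return dict(np.load('pics/'+f+'.npz'))
def ray(g,u,v):
    f=240/np.tan(np.radians(float(g['vertical_fov']))/2); M=g['cam_to_world']
    d=M[:3,:3]@np.array([(u-g['cx'])/f,-(v-g['cy'])/f,-1]); return M[:3,3],d
def atz(g,u,v,z):
    o,d=ray(g,u,v); return o+d*(z-o[2])/d[2]
def dep(g,u,v):
    o,d=ray(g,u,v); return o+d*g['range_z'][int(v),int(u)]
E
python3 - <<'E'
from h import *
s=get_state();print(s)
a=shot('top','top1.png');b=shot('side','side1.png')
for g in(a,b):print(g['vertical_fov'],g['cx'],g['cy'],g['cam_to_world'],[k for k in g])
E
```

```text
{'t': 0.0, 'q': array([-9.81883595e-01,  3.59407871e-01,  1.10760808e-02, -3.70666993e-04,
       -1.22408875e+00, -2.88095759e-01]), 'qd': array([ 0.00085147,  0.00019048,  0.00022215, -0.00035514,  0.00118595,
       -0.00100423]), 'joint_efforts': array([ 7.56708178e-04, -5.82724249e+01,  2.93054527e+01,  6.99665576e+00,
        7.05490995e-03, -1.89223783e-04]), 'eef_pos': array([ 0.19995041, -0.64451058,  0.40371266]), 'ee_rot': array([ 3.13993637e+00, -1.27441719e-04, -2.84090181e+00]), 'force': array([ 0.47340801,  1.29971458, -1.15067114]), 'moment': array([-0.05034447, -0.02420349,  0.02607982]), 'width': 0.08751997559090768}
48.81710991503743 322.90169018869176 231.55250139057006 [[-2.61863003e-02  9.99081037e-01 -3.39316870e-02  5.79455820e-01]
 [-9.99304344e-01 -2.70636104e-02 -2.56590935e-02 -6.89679727e-04]
 [-2.65538277e-02  3.32361655e-02  9.99094716e-01  7.50425997e-01]
 [ 0.00000000e+00  0.00000000e+00  0.00000000e+00  1.00000000e+00]] ['frame', 'range_z', 'vertical_fov', 'cx', 'cy', 'cam_to_world']
42.641247524055316 327.67307623591347 237.34879259368267 [[-0.98654176  0.11767468 -0.11352547  0.50561201]
 [-0.16196706 -0.60815503  0.77711913  0.63629752]
 [ 0.02240616  0.78504785  0.61902975  0.64806548]
 [ 0.          0.          0.          1.        ]] ['frame', 'range_z', 'vertical_fov', 'cx', 'cy', 'cam_to_world']
```

View pics/top1.png

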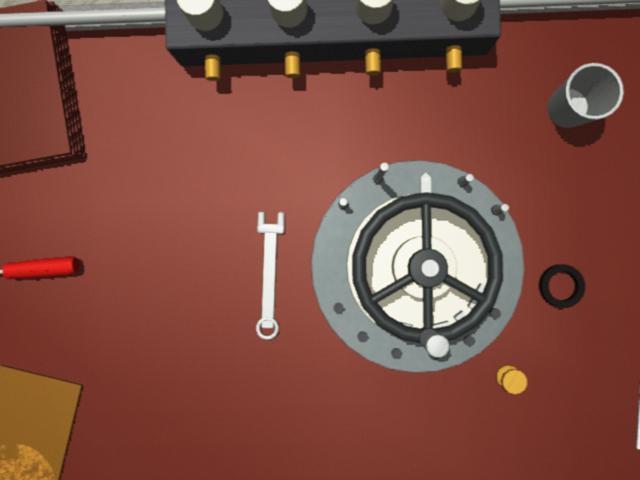

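View pics/side1.png

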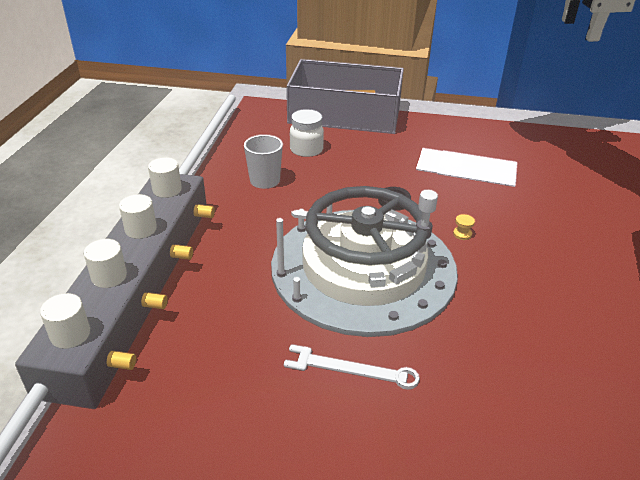

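The top view shows the knob at about (438,345), the hub at (430,268) and the pointer tip at (426,175). The tall pin top is at about (384,167), with short pins at (344,203), (469,178) and (504,209). The side view confirms the tall pin at (280,220).

Run:
```python
from h import *
g=load('top1');s=load('side1')
a=cv2.resize(g['frame'][150:370,310:530],(800,800),interpolation=cv2.INTER_CUBIC)[:,:]
cv2.imwrite('pics/c1.png',cv2.resize(a,(600,600)))
b=cv2.resize(s['frame'][170:330,265:465],(750,600),interpolation=cv2.INTER_CUBIC); cv2.imwrite('pics/c2.png',b)
for n,u,v,z in [('knob',438,345,.157),('hub',430,268,.11),('ptr',426,175,.092),('tall',384,167,.117),('s1',344,203,.052),('s2',469,178,.052),('s3',504,209,.052)]:
    print(n,atz(g,u,v,z),dep(g,u,v))
```

```text
knob [ 0.47034052 -0.10976707  0.157     ] [ 0.47032104 -0.10978653  0.15689411]
hub [ 0.55386835 -0.11190966  0.11      ] [ 0.554101   -0.11089841  0.11582298]
ptr [ 0.66871388 -0.11388479  0.092     ] [ 0.66832068 -0.11338613  0.09490056]
tall [ 0.67646024 -0.05976762  0.117     ] [ 0.67670402 -0.05991608  0.11540821]
s1 [ 0.64019661 -0.01165037  0.052     ] [ 0.64026068 -0.01166193  0.05126331]
s2 [ 0.66848625 -0.17694684  0.052     ] [ 0.66831838 -0.17661452  0.05331685]
s3 [ 0.62633017 -0.22107612  0.052     ] [ 0.62628079 -0.22084396  0.05273575]
```

View pics/c1.png

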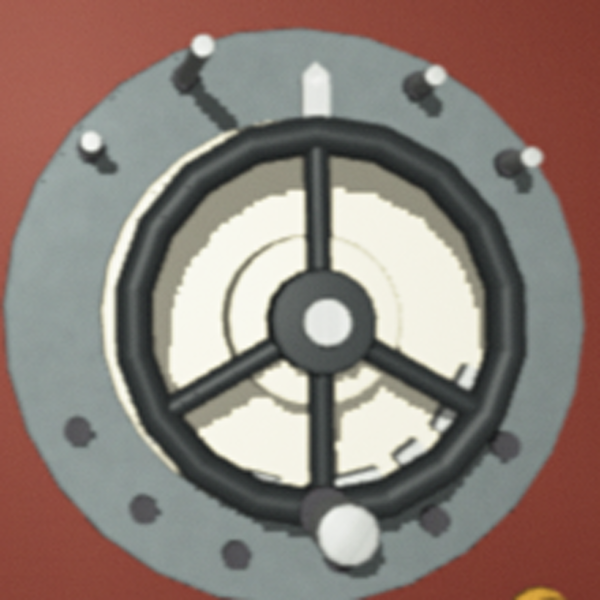

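View pics/c2.png

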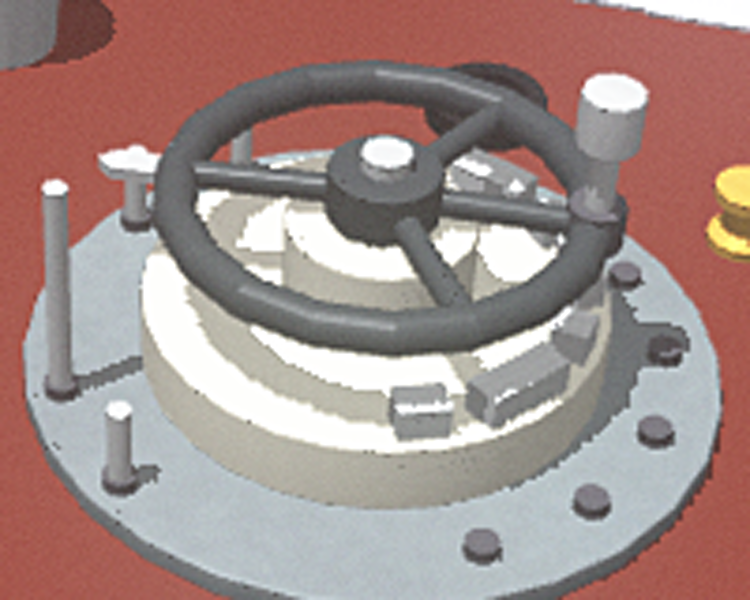

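Run:
```python
from h import *
C=np.array([.5537,-.1114]); rows=[]
A=np.radians(np.linspace(150,270,800)); R=np.linspace(.060,.1,280)
for f in('top1','side1'):
    g=load(f); fl=240/np.tan(np.radians(float(g['vertical_fov']))/2); M=np.linalg.inv(g['cam_to_world'])
    a,r=np.meshgrid(A,R); P=np.stack([C[0]+r*np.cos(a),C[1]+r*np.sin(a),0*a+.06,0*a+1],-1)@M.T
    u=g['cx']+fl*P[...,0]/-P[...,2]; v=g['cy']-fl*P[...,1]/-P[...,2]
    rows.append(cv2.remap(g['frame'],u.astype('f'),v.astype('f'),cv2.INTER_CUBIC))
im=np.vstack(rows)
for k in range(0,121,10):
    x=int(k/120*799); cv2.line(im,(x,0),(x,8),(0,0,255),2); cv2.putText(im,str(150+k),(x,20),0,.4,(0,0,255),1)
cv2.imwrite('pics/pol.png',im)
```

```text
(no output)
```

View pics/pol.png

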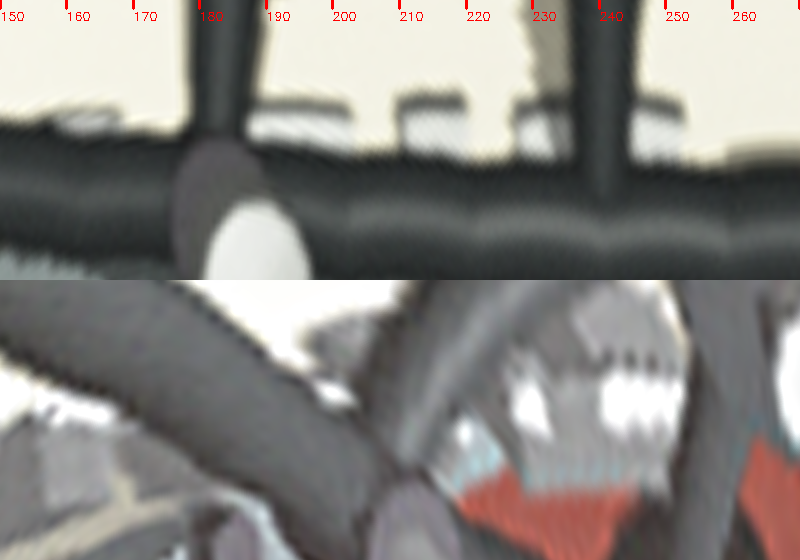

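In the unwarped top view, the ring at z=60 mm shows gaps at about 203–210° (x 352–398) and 220–227° (x 467–515). The tall pin bears 23°, so the bolt's nominal bearing is about 203° and its catch is the one at about 206°. That is a wheel turn of roughly +27° from 179°. I'll go above the knob now.

Request:
{"fn": "send_rows", "kwargs": {
  "motion": [
    {"offset": [-5,5.2,0.5],"turn": 2.3},
    {"offset": [-10,10.4,1],"turn": 4.6},
    {"offset": [-15,15.5,1.5],"turn": 6.9},
    {"offset": [-20,20.7,2],"turn": 9.2},
    {"offset": [-25,25.8,2.5],"turn": 11.5},
    {"offset": [-30,31,3],"turn": 13.8},
    {"offset": [-35,36.2,3.5],"turn": 16},
    {"offset": [-40,41.5,4],"turn": 18.2}
  ],
  "hand": 1,
  "squeeze": 4
}}

```text
t: 0.9
eef_pos: [0.3801, -0.2865, 0.3768]
ee_rot: [3.142, 0.0, 3.123]
force: [1.7, -0.1, -0.4]
width: 0.0877
```

```bash
cat >> h.py <<'E'
from scipy.spatial.transform import Rotation as Ro
def go(x,y,z,yaw=None):
    "tool-frame offset cm and turn deg to reach TCP x,y,z, yaw(deg)"
    s=get_state(); R=Ro.from_euler('xyz',s['ee_rot'])
    o=R.inv().apply(np.array([x,y,z])-s['eef_pos'])*100
    t=0 if yaw is None else -((yaw-np.degrees(s['ee_rot'][2])+180)%360-180)
    print('t',round(s['t'],2),'pos',s['eef_pos'].round(4),'yaw',np.degrees(s['ee_rot']).round(1),'off',o.round(2),'turn',round(t,1),'F',s['force'].round(1),'w',round(s['width'],4))
E
python3 -c "
from h import *
go(.4705,-.11,.36,179)"
```

```text
t 0.9 pos [ 0.3801 -0.2865  0.3768] yaw [180.    0.  178.9] off [-8.71 17.82  1.68] turn -0.1 F [ 1.7 -0.1 -0.4] w 0.0877
```

Request:
{"fn": "send_rows", "kwargs": {
  "motion": [
    {"offset": [-8.7,17.8,1.6],"turn": 0},
    {"offset": [-8.7,17.8,1.6],"turn": 0},
    {"offset": [-8.7,17.8,1.6],"turn": 0},
    {"offset": [-8.7,17.8,1.6],"turn": 0},
    {"offset": [-8.7,17.8,1.6],"turn": 0},
    {"offset": [-8.7,17.8,1.6],"turn": 0},
    {"offset": [-8.7,17.8,1.6],"turn": 0}
  ]
}}

```text
t: 1.6
eef_pos: [0.4694, -0.1123, 0.3607]
ee_rot: [-3.142, -0.001, 3.125]
force: [-0.2, -0.3, 0.1]
width: 0.0875
```

```bash
python3 -c "
from h import *
go(.4705,-.11,.305,179)
g=shot('wrist','w1.png');print(g['cam_to_world'].round(3))
"
```

```text
t 1.6 pos [ 0.4694 -0.1123  0.3607] yaw [-180.   -0.  179.] off [-0.11  0.23  5.57] turn 0.0 F [-0.2 -0.3  0.1] w 0.0875
[[ 0.017 -0.959 -0.283  0.394]
 [ 1.     0.016  0.005 -0.111]
 [-0.    -0.283  0.959  0.34 ]
 [ 0.     0.     0.     1.   ]]
```

View pics/w1.png

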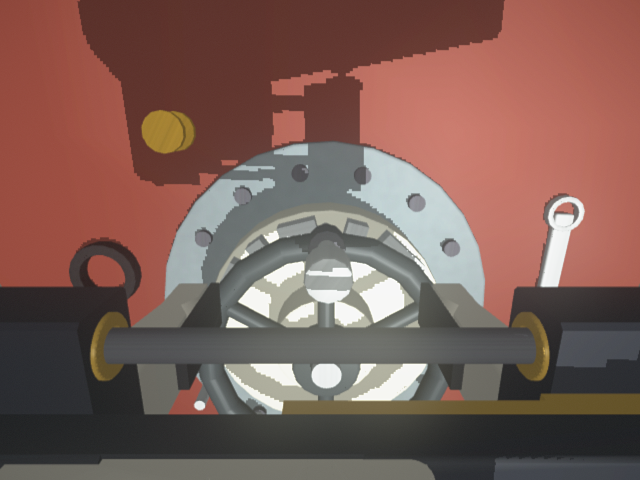

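The wrist view shows the knob at about (328,278), between the fingers. The ring segments outside the rim are also visible at about (297,226), (258,243) and (355,228). I'll unwrap this view as well.

Run:
```python
from h import *
g=load('w1')
for v in(265,275,280): print(atz(g,328,v,.157),dep(g,328,v))
print('hub',atz(g,326,375,.116),dep(g,326,375))
C=np.array([.5537,-.1114])
A=np.radians(np.linspace(150,270,800)); R=np.linspace(.060,.11,400)
fl=240/np.tan(np.radians(float(g['vertical_fov']))/2); M=np.linalg.inv(g['cam_to_world'])
a,r=np.meshgrid(A,R); P=np.stack([C[0]+r*np.cos(a),C[1]+r*np.sin(a),0*a+.06,0*a+1],-1)@M.T
u=g['cx']+fl*P[...,0]/-P[...,2]; v=g['cy']-fl*P[...,1]/-P[...,2]
im=cv2.remap(g['frame'],u.astype('f'),v.astype('f'),cv2.INTER_CUBIC)
for k in range(0,121,10):
    x=int(k/120*799); cv2.line(im,(x,0),(x,8),(0,0,255),2); cv2.putText(im,str(150+k),(x,20),0,.4,(0,0,255),1)
cv2.imwrite('pics/pol2.png',im)
```

```text
[ 0.46185543 -0.10776004  0.157     ] [ 0.4621544  -0.10774665  0.15619831]
[ 0.4671873 -0.1078184  0.157    ] [ 0.46733469 -0.10781239  0.15663341]
[ 0.46988436 -0.10784792  0.157     ] [ 0.47003519 -0.10784204  0.1566381 ]
hub [ 0.55494394 -0.10925576  0.116     ] [ 0.55569158 -0.10924852  0.11496187]
```

View pics/pol2.png

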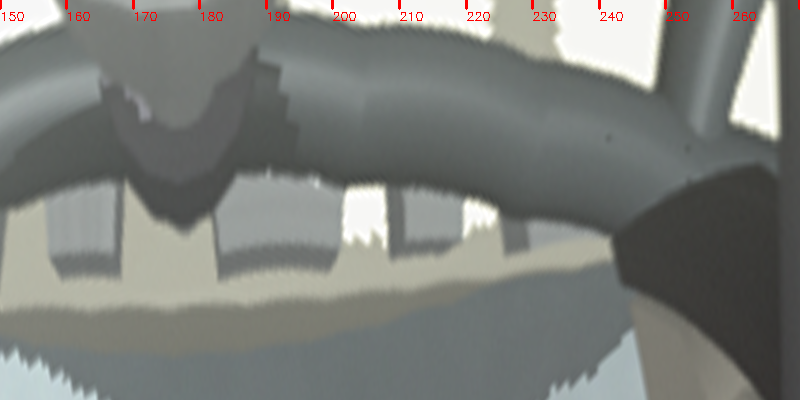

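Both views agree on a gap at about 206–207°, and the knob is near (0.470, -0.109). I'll descend.

Request:
{"fn": "send_rows", "kwargs": {
  "motion": [
    {"offset": [-0.05,0.33,1.5],"turn": 0},
    {"offset": [-0.05,0.33,3.5],"turn": 0},
    {"offset": [-0.05,0.33,5],"turn": 0},
    {"offset": [-0.05,0.33,5.6],"turn": 0},
    {"offset": [-0.05,0.33,5.6],"turn": 0},
    {"offset": [-0.05,0.33,5.6],"turn": 0}
  ]
}}

```text
t: 2.25
eef_pos: [0.4704, -0.1092, 0.3056]
ee_rot: [-3.142, 0.001, 3.124]
force: [0.5, -0.1, 1.5]
width: 0.0878
```

Request:
{"fn": "send_rows", "kwargs": {
  "motion": [
    {"offset": [0,0,0],"turn": 0},
    {"offset": [0,0,0],"turn": 0},
    {"offset": [0,0,0],"turn": 0},
    {"offset": [0,0,0],"turn": 0},
    {"offset": [0,0,0],"turn": 0},
    {"offset": [0,0,0],"turn": 0}
  ],
  "hand": -0.3,
  "squeeze": 4
}}

```text
t: 2.85
eef_pos: [0.4703, -0.1086, 0.305]
ee_rot: [3.142, 0.0, 3.125]
force: [-0.1, 0.1, -0.5]
width: 0.045
```

```bash
python3 -c "
from h import *
go(.4705,-.109,.305,179)
shot('wrist','w2.png')
"
```

```text
t 2.85 pos [ 0.4703 -0.1086  0.305 ] yaw [180.   0. 179.] off [-0.02 -0.04 -0.  ] turn 0.0 F [-0.1  0.1 -0.5] w 0.045
```

View pics/w2.png

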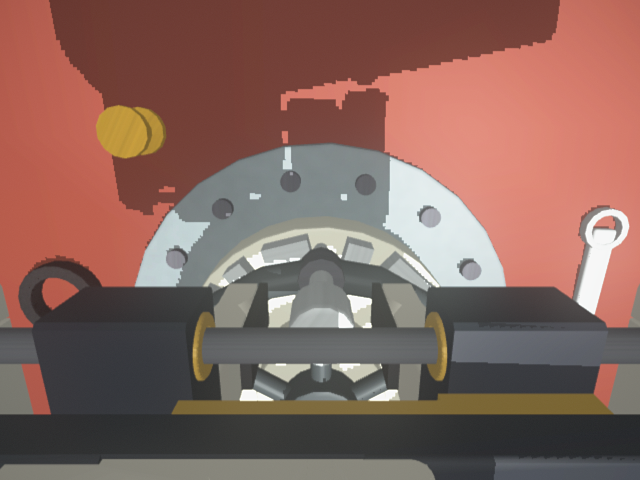

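The knob (u≈321) sits midway between the pads (266 and 372), so it is centred. I'll close gently.

Request:
{"fn": "send_rows", "kwargs": {
  "motion": [
    {"offset": [0,0,0],"turn": 0},
    {"offset": [0,0,0],"turn": 0},
    {"offset": [0,0,0],"turn": 0},
    {"offset": [0,0,0],"turn": 0},
    {"offset": [0,0,0],"turn": 0}
  ],
  "hand": -1,
  "squeeze": 4
}}

```text
t: 3.4
eef_pos: [0.4703, -0.1086, 0.3049]
ee_rot: [3.142, -0.0, 3.125]
force: [0.0, 0.0, -1.0]
width: 0.0255
```

```bash
python3 -c "
from h import *
go(.4705,-.109,.305,179)
"
```

```text
t 3.4 pos [ 0.4703 -0.1086  0.3049] yaw [180.  -0. 179.] off [-0.03 -0.04 -0.01] turn 0.0 F [ 0.  0. -1.] w 0.0255
```

Gripped with no side load. I'll tighten the squeeze in steps, then lift.

Request:
{"fn": "send_rows", "kwargs": {
  "motion": [
    {"offset": [0,0,0],"turn": 0},
    {"offset": [0,0,0],"turn": 0},
    {"offset": [0,0,0],"turn": 0}
  ],
  "hand": -1,
  "squeeze": 30
}}

```text
t: 3.7
eef_pos: [0.4703, -0.1086, 0.3049]
ee_rot: [3.142, -0.0, 3.125]
force: [0.3, 0.3, -0.8]
width: 0.0251
```

Request:
{"fn": "send_rows", "kwargs": {
  "motion": [
    {"offset": [0,0,-0.3],"turn": 0},
    {"offset": [0,0,-0.6],"turn": 0},
    {"offset": [0,0,-0.9],"turn": 0},
    {"offset": [0,0,-1.2],"turn": 0},
    {"offset": [0,0,-1.3],"turn": 0},
    {"offset": [0,0,-1.3],"turn": 0},
    {"offset": [0,0,-1.3],"turn": 0}
  ]
}}

```text
t: 4.4
eef_pos: [0.4703, -0.1086, 0.3178]
ee_rot: [3.141, -0.0, 3.125]
force: [4.5, -0.5, -12.8]
width: 0.0254
```

Run:
```python
from h import *
go(.4705,-.109,.305,179)
g=shot('top','top2.png'); 
P=np.array([[*dep(g,u,v)] for u in range(425,455,3) for v in range(330,360,3)]);P=P[(P[:,2]>.15)]
print(P.mean(0) if len(P) else 0)
C=np.array([.5537,-.1105]);p=get_state()['eef_pos'][:2];d=p-C;r=np.hypot(*d);b0=np.arctan2(d[1],d[0]);print('r',r,np.degrees(b0))
r=.0845
s=get_state();R=Ro.from_euler('xyz',s['ee_rot'])
for k in range(2,32,2):
    b=b0+np.radians(k);q=d/np.hypot(*d)*r
    w=np.array([r*np.cos(b)-q[0],r*np.sin(b)-q[1],0]);print(k,(R.inv().apply(w)*100).round(2))
```

```text
t 4.4 pos [ 0.4703 -0.1086  0.3178] yaw [180.  -0. 179.] off [-0.02 -0.04  1.28] turn 0.0 F [  4.5  -0.5 -12.8] w 0.0254
[ 0.49726594 -0.08407479  0.2958314 ]
r 0.08347248090536295 178.68207665637203
2 [-0.   -0.29 -0.  ]
4 [-0.02 -0.59 -0.  ]
6 [-0.04 -0.88 -0.  ]
8 [-0.08 -1.18 -0.  ]
10 [-0.12 -1.47 -0.  ]
12 [-0.17 -1.76 -0.  ]
14 [-0.24 -2.05 -0.  ]
16 [-0.31 -2.33 -0.  ]
18 [-0.4  -2.61 -0.  ]
20 [-0.49 -2.89 -0.  ]
22 [-0.6  -3.17 -0.  ]
24 [-0.71 -3.44 -0.  ]
26 [-0.83 -3.71 -0.  ]
28 [-0.96 -3.97 -0.  ]
30 [-1.11 -4.23 -0.  ]
```

Request:
{"fn": "send_rows", "kwargs": {
  "motion": [
    {"offset": [0,-0.44,0],"turn": -3},
    {"offset": [-0.04,-0.88,0],"turn": -6},
    {"offset": [-0.1,-1.32,0],"turn": -9},
    {"offset": [-0.17,-1.76,0],"turn": -12},
    {"offset": [-0.28,-2.2,0],"turn": -15},
    {"offset": [-0.4,-2.61,0],"turn": -18},
    {"offset": [-0.54,-3.03,0],"turn": -21},
    {"offset": [-0.65,-3.31,0],"turn": -23}
  ]
}}

```text
t: 5.25
eef_pos: [0.4764, -0.1417, 0.3177]
ee_rot: [3.141, 0.001, -2.755]
force: [4.5, 3.0, -12.5]
width: 0.0253
```

```bash
python3 -c "
from h import *
go(.4705,-.109,.305,179)
shot('side','s2.png');shot('top','t2.png')
a=load('s2')['frame'][130:330,260:500];b=load('t2')['frame'][140:380,300:540]
cv2.imwrite('pics/m.png',np.hstack([cv2.resize(a,(400,400)),cv2.resize(b,(400,400))]))
"
```

```text
t 5.25 pos [ 0.4764 -0.1417  0.3177] yaw [ 180.     0.  -157.9] off [-0.68  3.25  1.28] turn 23.1 F [  4.5   3.  -12.5] w 0.0253
```

View pics/m.png

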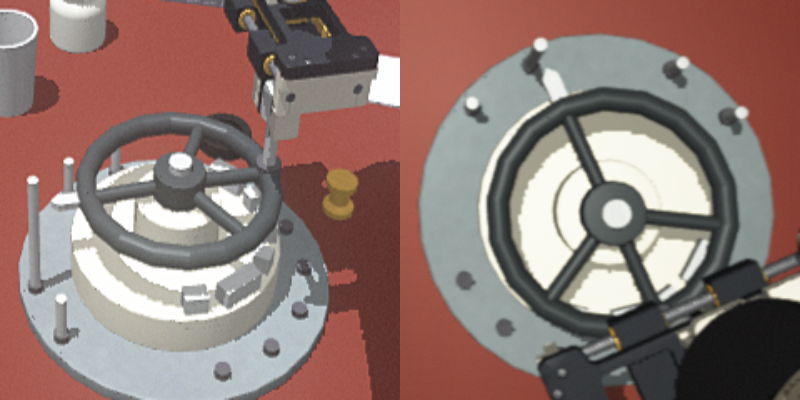

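The pointer is now just short of the tall pin, and the arm's shadow leaves it visible. I'll lower until the tip almost touches the ring, then relax the grip so the spring alone carries the bolt.

Request:
{"fn": "send_rows", "kwargs": {
  "motion": [
    {"offset": [0,0,0.15],"turn": 0},
    {"offset": [0,0,0.3],"turn": 0},
    {"offset": [0,0,0.4],"turn": 0},
    {"offset": [0,0,0.4],"turn": 0}
  ]
}}

```text
t: 5.75
eef_pos: [0.4765, -0.1417, 0.3139]
ee_rot: [-3.141, 0.001, -2.757]
force: [5.0, 1.2, -11.9]
width: 0.0253
```

Request:
{"fn": "send_rows", "kwargs": {
  "motion": [
    {"offset": [0,0,0],"turn": 0},
    {"offset": [0,0,0],"turn": 0},
    {"offset": [0,0,0],"turn": 0}
  ],
  "squeeze": 3
}}

```text
t: 6.05
eef_pos: [0.4762, -0.1418, 0.3144]
ee_rot: [-3.141, 0.0, -2.757]
force: [1.9, 1.7, -2.5]
width: 0.0259
```

```bash
cat >> h.py <<'E'
def knobz(f):
    "side view: highest depth points near expected knob = between the fingers"
    g=shot('side',f+'.png'); s=get_state(); R=Ro.from_euler('xyz',s['ee_rot']).as_matrix()
    p=s['eef_pos']+R@np.array([0,0,.159])
    fl=240/np.tan(np.radians(float(g['vertical_fov']))/2); M=np.linalg.inv(g['cam_to_world'])
    P=M[:3,:3]@p+M[:3,3]; return g,g['cx']+fl*P[0]/-P[2],g['cy']-fl*P[1]/-P[2]
E
python3 -c "
from h import *
go(.4705,-.109,.305,179)
g,u,v=knobz('s3');print(u,v)
u,v=int(u),int(v);a=cv2.resize(g['frame'][v-35:v+45,u-40:u+40],(400,400))
w=shot('wrist','w3.png')['frame'];cv2.imwrite('pics/m2.png',np.hstack([a,cv2.resize(w[180:420,200:440],(400,400))]))
"
```

```text
t 6.05 pos [ 0.4762 -0.1418  0.3144] yaw [-180.    0. -158.] off [-0.7   3.26  0.94] turn 23.0 F [ 1.9  1.7 -2.5] w 0.0259
425.35878475654334 181.06764686753274
```

View pics/m2.png

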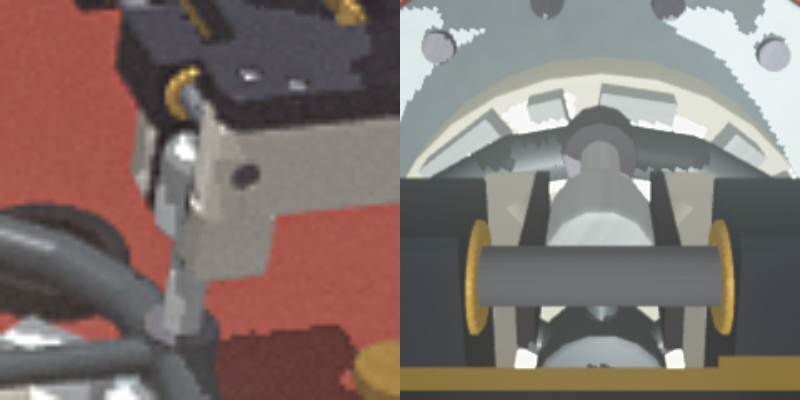

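The bolt slid down on its own; the wrist force dropped to 2.5 N. In the wrist view, the catch gap is just ahead of the bush on the travel side, about 6 mm away. I'll creep along, using the wrist-camera depth of the knob top at about (320,315) to detect the drop.

```bash
cat >> h.py <<'E'
def chk(f):
    g=shot('wrist',f+'.png'); s=get_state(); R=Ro.from_euler('xyz',s['ee_rot'])
    z=[dep(g,320,v)[2] for v in range(296,326,3)]
    c=np.array([.5537,-.1105]); d=s['eef_pos'][:2]-c
    print('t',round(s['t'],2),'F tool',R.inv().apply(s['force']).round(1),'z',s['eef_pos'][2].round(4),'b',np.degrees(np.arctan2(d[1],d[0])).round(2)%360,'r',np.hypot(*d).round(4),'yaw',np.degrees(s['ee_rot'][2]).round(1)%360,'w',round(s['width'],4),'knob',np.round(z,4))
E
python3 -c "
from h import *
chk('k0')"
```

```text
t 6.2 F tool [-1.2  1.1  1.6] z 0.3143 b 202.03 r 0.0836 yaw 202.0 w 0.0259 knob [0.1557 0.1581 0.1599 0.1623 0.1632 0.1639 0.1634 0.1629 0.1645 0.1648]
```

Request:
{"fn": "send_rows", "kwargs": {
  "motion": [
    {"offset": [0,-0.05,0],"turn": -0.3},
    {"offset": [-0.01,-0.1,0],"turn": -0.7},
    {"offset": [-0.01,-0.15,0],"turn": -1},
    {"offset": [-0.01,-0.2,0],"turn": -1.3},
    {"offset": [-0.01,-0.2,0],"turn": -1.3}
  ]
}}

```text
t: 6.7
eef_pos: [0.477, -0.1434, 0.3143]
ee_rot: [3.141, 0.0, -2.734]
force: [-2.0, 5.8, 3.5]
width: 0.0274
```

```bash
python3 -c "
from h import *
chk('k1')"
```

```text
t 6.75 F tool [-1.1  5.9 -4.1] z 0.3142 b 203.26 r 0.0835 yaw 203.4 w 0.0276 knob [0.1558 0.1586 0.1606 0.1619 0.1628 0.1626 0.1654 0.163  0.1652 0.1633]
```

The knob top reads about 164 mm, so the tip is resting on the ring. The 3 N grip yields before it can push the wheel. I'll switch to a loose cage: fingers held about 1 mm wider than the knob with a moderate hold, leaving the bolt free to drop.

Request:
{"fn": "send_rows", "kwargs": {
  "motion": [
    {"offset": [0,0,0],"turn": 0},
    {"offset": [0,0,0],"turn": 0},
    {"offset": [0,0,0],"turn": 0}
  ],
  "hand": -0.38,
  "squeeze": 15
}}

```text
t: 7.05
eef_pos: [0.4773, -0.144, 0.3141]
ee_rot: [-3.141, 0.0, -2.734]
force: [1.6, -2.0, -1.4]
width: 0.027
```

Request:
{"fn": "send_rows", "kwargs": {
  "motion": [
    {"offset": [0,-0.05,0],"turn": -0.3},
    {"offset": [-0.01,-0.1,0],"turn": -0.7},
    {"offset": [-0.01,-0.1,0],"turn": -0.7}
  ]
}}

```text
t: 7.35
eef_pos: [0.4775, -0.1446, 0.3139]
ee_rot: [3.141, -0.0, -2.722]
force: [-0.1, -0.5, -0.8]
width: 0.0271
```

```bash
python3 -c "
from h import *
chk('k2')"
```

```text
t 7.4 F tool [ 0.1 -1.4  0.4] z 0.3139 b 204.12 r 0.0835 yaw 204.0 w 0.0273 knob [0.1562 0.1582 0.1609 0.1615 0.1622 0.1635 0.1629 0.1632 0.1633 0.1636]
```

Request:
{"fn": "send_rows", "kwargs": {
  "motion": [
    {"offset": [0,-0.04,0],"turn": -0.25},
    {"offset": [0,-0.08,0],"turn": -0.5},
    {"offset": [0,-0.12,0],"turn": -0.8},
    {"offset": [0,-0.12,0],"turn": -0.8}
  ]
}}

```text
t: 7.8
eef_pos: [0.4781, -0.1456, 0.314]
ee_rot: [3.142, 0.0, -2.708]
force: [-0.3, 0.2, 0.2]
width: 0.0274
```

```bash
python3 -c "
from h import *
chk('k3')"
```

```text
t 7.85 F tool [-1.2  0.5 -0.1] z 0.3139 b 204.91 r 0.0834 yaw 204.8 w 0.0271 knob [0.1548 0.1574 0.1601 0.1628 0.1621 0.1621 0.164  0.1641 0.1627 0.1633]
```

Request:
{"fn": "send_rows", "kwargs": {
  "motion": [
    {"offset": [0,-0.04,0],"turn": -0.25},
    {"offset": [0,-0.08,0],"turn": -0.5},
    {"offset": [0,-0.12,0],"turn": -0.8},
    {"offset": [0,-0.12,0],"turn": -0.8}
  ]
}}

```text
t: 8.25
eef_pos: [0.4785, -0.1466, 0.3138]
ee_rot: [3.141, -0.0, -2.694]
force: [0.3, 0.4, -1.6]
width: 0.0273
```

```bash
python3 -c "
from h import *
chk('k4')"
```

```text
t 8.3 F tool [-0.8 -0.1  0.2] z 0.3139 b 205.74 r 0.0834 yaw 205.6 w 0.027 knob [0.1552 0.1557 0.1561 0.1573 0.158  0.1584 0.1569 0.1563 0.157  0.1576]
```

The knob top fell from 0.1635 to 0.157, and it read 0.1566 when home at the start. The bolt has dropped in with no side load. I'll open and back off upward.

Request:
{"fn": "send_rows", "kwargs": {
  "motion": [
    {"offset": [0,0,0],"turn": 0},
    {"offset": [0,0,0],"turn": 0},
    {"offset": [0,0,0],"turn": 0},
    {"offset": [0,0,0],"turn": 0},
    {"offset": [0,0,0],"turn": 0},
    {"offset": [0,0,0],"turn": 0}
  ],
  "hand": 0.5
}}

```text
t: 8.9
eef_pos: [0.4785, -0.1467, 0.314]
ee_rot: [-3.142, -0.0, -2.694]
force: [-0.3, -0.8, -0.7]
width: 0.0645
```

Request:
{"fn": "send_rows", "kwargs": {
  "motion": [
    {"offset": [0,0,-1],"turn": 0},
    {"offset": [0,0,-3],"turn": 0},
    {"offset": [0,0,-6],"turn": 0},
    {"offset": [0,0,-9],"turn": 0},
    {"offset": [4,0,-11],"turn": 0},
    {"offset": [7,0,-11],"turn": 0},
    {"offset": [7,0,-11],"turn": 0},
    {"offset": [7,0,-11],"turn": 0}
  ]
}}

```text
t: 9.7
eef_pos: [0.4149, -0.1773, 0.4251]
ee_rot: [-3.141, 0.002, -2.695]
force: [0.5, -0.9, 0.3]
width: 0.0659
```

```bash
python3 -c "
from h import *
go(.4705,-.109,.305,179)
s=shot('side','s9.png');t=shot('top','t9.png')
cv2.imwrite('pics/m9.png',np.hstack([cv2.resize(s['frame'][130:330,260:500],(400,400)),cv2.resize(t['frame'][140:380,300:540],(400,400))]))
z0=load('side1')
for n,g in(('old',z0),('new',s)):
    P=np.array([dep(g,u,v) for u in range(395,450) for v in range(150,250)]);k=(P[:,2]>.13)&(P[:,2]<.19)&(np.hypot(P[:,0]-.476,P[:,1]+.13)<.05);Q=P[k];print(n,k.sum(),np.percentile(Q[:,2],[70,90,98]) if k.any() else 0,Q.mean(0))
"
```

```text
t 9.7 pos [ 0.4149 -0.1773  0.4251] yaw [-1.799e+02  1.000e-01 -1.544e+02] off [-7.94  3.77 12.02] turn 26.6 F [ 0.5 -0.9  0.3] w 0.0659
old 378 [0.15608619 0.15734927 0.15827834] [ 0.4709181  -0.10010006  0.14877166]
new 355 [0.15562789 0.15708289 0.1579057 ] [ 0.47930745 -0.13862369  0.14849292]
```

View pics/m9.png

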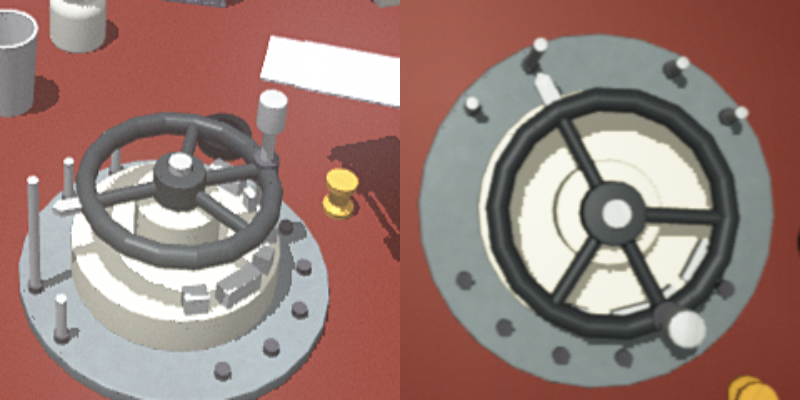

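The knob height matches home: the 98th percentile is 0.1579 m now and 0.1583 m before. The pointer tip is at about (384,185) in the top view, beside the tall pin. I'll check the distance and hand in.

```bash
python3 -c "
from h import *
g=load('t9');p=atz(g,384,185,.092);q=atz(g,384,167,.117);d=np.hypot(*(p-q)[:2]);print(p,q,d)
if d<.025: print(job_done())
"
```

```text
[ 0.65776861 -0.06142284  0.092     ] [ 0.67646024 -0.05976762  0.117     ] 0.018764774563638748
the job is handed in; nothing more can be done
None
```

The bolt is home in the tall pin's catch, the gripper has let go, and the job is handed in. It took just under 10 s of the 51 s allowed.

- **Moves:** I gripped the knob and drew the bolt up 13 mm. I turned the wheel about 23° to just short of the catch and let the spring set the tip on the ring. Then I crept about 6 mm along the ring with the fingers loosely caging the knob until the bolt dropped. After that I opened and backed away.
- **Bolt height:** the knob reads 0.1579 m in the side view, against 0.1583 m at the start when it was home. That is home to within measurement error.
- **Pointer:** the tip measures about 19 mm from the tall pin's axis, inside the 26 mm limit.
- **Forces:** the side force on the wrist stayed at or below about 6 N at every reading while feeling for the catch. The force between bolt and ring can't be read directly. The wrist force was near zero after I backed off.
- **What didn't go as planned:** my first try at creeping, with a 3 N grip, let the fingers give instead of moving the wheel, so I switched to the loose cage. Two early readings of the knob position differed by 2 mm, which did no harm.

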